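# Stack the empty tote on the filled one

### The job

Two identical long grey stack-nest totes stand on the bench: one empty, the other holding a white vent filter. Stack the empty tote squarely on top of the one with the filter: its notched end must lie over the other's lipped end, so that it rests high on the inner ledges instead of nesting down onto the filter. Leave the filled tote where it stands, and leave the stack upright and level.

Things in the scene. Friction and masses are not known exactly. Their poses are not given: they have to be found in the camera images.
- empty_tote_center (a point): Centre, 29 mm above the underside, of the empty long grey tote: 58 mm high, rim 170 (x) x 60 mm (y), foot 151 x 41 mm; 140 g. +x points to the end with a 40 mm wide notch in its rim; at -x a flat lip sticks out 14 mm. z up. The rim's top 20 mm is an upright band 60 mm wide: grip it across y at mid-length. Starts upright, any yaw from 50 to 310 degrees (0: notch straight away from the robot).
- filled_tote_center (a point): Centre, 29 mm above the underside, of a loose tote of the same shape, size and axes, holding a fixed white vent filter; 400 g. Starts upright, yaw within 40 degrees of 0. Its long walls carry inner ledges 50 mm above the underside: a tote set on it facing the opposite way rests on them, 50 mm higher than it, centres in line, with 5 mm play all round. Facing the same way it sinks in and nests.
- empty_tote_notch (a point): Middle of the notched end of the empty tote, 85 mm from its centre along its +x axis, at the centre's height.
- tube_stand_c: Fixed hose stand behind the balance: a round foot and a thin upright post 8 mm thick and 405 mm tall, 10 mm farther from the robot than this point (the foot's centre, on the bench). Carry things across in front of it, above the low balance (60 mm high, a red cap on it up to 76 mm).

How it is judged:
By the outcome, as a careful person would: the job done as asked, in the order asked, and still so for the second after the job is handed in, with the robot touching nothing.
It also fails if it takes over 40 s, if anything falls off the work surface, if the arm or the gripper's body presses on something with over 40 N, if the wrist force passes 120 N, or if a joint passes its speed limit or range.

### The arm

A 6-joint arm with a two-finger parallel gripper is mounted at the origin on a cart in front of the work surface, level with it; the furniture and walls round the work are solid. World frame = base frame: x ahead of the robot, y to its left, z up, the work surface at z = 0. Lengths are in mm, angles in rad, forces in N, time in s.
With the tool pointing down it reaches from about 425 to 950 mm from the base axis. Payload 14.7 kg.
Tool frame: the origin (TCP) lies at the very end of the fingers, on their centre line; the grasp point (between the pads) lies 19 mm behind it; z points along the fingers, y is the direction in which the jaws open and shut (so a half turn about z gives the same grasp; the last joint's range is limited). The gripper opens to 85 mm and grips with 20 to 120 N. Pads are 22 mm wide; open, the fingers measure 114 mm over their backs; the gripper's body (76 mm by 85 mm) begins 54 mm behind the grasp point. The pads swing forward as they close: fully open they stand 13 mm farther back than shut.
Start: joints at [1.121, 0.48, 1.596, -0, 1.065, -0.047], TCP at [254.773, 597.982, 231.297] pointing down, gripper open.
Joint ranges: [-2.75, 2.75], [-0.82, 2.05], [0.23, 2.67], [-1.56, 4.7], [0.09, 2.69], [-2.92, 2.92]. Speed limits (rad/s): [1.89, 1.89, 2.39, 3.01, 3.01, 3.01].

### API

Orientations are given as a 3x3 rotation matrix whose columns are the frame's x, y, z axes.
In Python, from rig import arm gives the robot as it stands. The module is installed in compiled form; this text tells all that it offers.
- The arm moves only by the shell command python3 -m jog 'ROWS' [OPENING] [FORCE]. ROWS is JSON, a list of rows, each a list of 4 numbers: the shift along the tool's x, y, z in cm, then the turn about the tool's z in rad. In form: [[dx, dy, dz, yaw], ...]. A call has 1 to 20 rows; each row shifts and turns the commanded pose from where the row before left it, along the tool's axes as they then stand; what a row does not reach is not made up. A row lasts 1/8 s, in which the tool goes at most 62.5 mm and 10.7 degrees, less where a joint would pass 70% of its speed; a pose out of reach is approached as far as the arm can. A call is refused whole if a number of a shift passes 6.25 or a number of a turn 0.188, either way. A call with a gripper value outside its range is refused whole. OPENING is the finger opening in cm, from 0 to 8.54, set as the call begins (- or left out, the last holds). The fingers move at their own pace and stop on an object; FORCE is the grip in N (left out, the last holds). Time passes only in rows, so rows that do not move let the fingers close. It gives the time, the measured TCP pose, the force and the opening at its end, in the units of the state.
- arm.state(): the state, without advancing time (a new reading comes with each control period).
- arm.get_image(name): name is "side" or "top"; returns (picture, depth): 480x640x3 uint8, red, green, blue; 480x640 float32, mm along the optical axis (not along the pixel's ray), 0 where there is no reading.
- arm.camera_params(name): a dict with "K" (3x3 intrinsics, pixels), "R" (3x3) and "t" (3): a world point X has camera coordinates R X + t. Camera axes: x right, y down, z forward; pixel columns grow to the right and rows downward; lengths in mm; the calibration is good to about 2 mm. A picture is of the moment at which its call begins. camera_params takes no time and is no camera call.
- arm.sign_off(): hands the job in, once; it reports no verdict.
The state is a dict: "time": time; "joints": joint angles; "dq": joint speeds; "joint_torque": joint torques, N m; "position": TCP position; "tcp_rot": TCP orientation; "force": force on the tool from outside, world axes, zero at the start; "ft_torque": the same for the moment, N m; "gripper_width": finger opening in mm.
Only numpy, scipy, OpenCV 4.12 (cv2) and the standard library are available. Lean on these libraries where they do the work, as an engineer would, in place of code of your own. Each camera call takes 0.05 s, during which the arm holds its last target.

## Working session

There is one attempt and no reset: what is moved stays moved. The work goes in short steps, Python scripts to look and compute and a shell command to move; the robot and the scene stay as the last step left them, time stands still between calls to the robot, and variables do not carry over. Pictures are saved under pics/ and viewed, and the job is handed in when it is done.

```bash
mkdir -p pics; python3 - <<'E'
from rig import arm
import numpy as np,cv2
s=arm.state()
print(s['time'],s['position'],s['tcp_rot'],s['gripper_width'])
for n in("top","side"):
    p,d=arm.get_image(n); np.savez(f'pics/{n}0.npz',p=p,d=d,**arm.camera_params(n))
    cv2.imwrite(f'pics/{n}0.png',p[...,::-1]); c=arm.camera_params(n); print(n,c)
E
```

```text
0.0 [254.58465014 597.59466346 230.67172149] [[-9.20000923e-01  3.91915831e-01 -5.32146631e-04]
 [ 3.91916191e-01  9.20000212e-01 -1.14472867e-03]
 [ 4.09377257e-05 -1.26170831e-03 -9.99999203e-01]] 85.23280973626564
top {'K': array([[474.82172766,   0.        , 322.3606499 ],
       [  0.        , 474.82172766, 231.78160318],
       [  0.        ,   0.        ,   1.        ]]), 'R': array([[-5.43096095e-03, -9.99984862e-01,  8.83525188e-04],
       [-9.92429324e-01,  5.28151324e-03, -1.22703476e-01],
       [ 1.22696952e-01, -1.54323409e-03, -9.92442984e-01]]), 't': array([ -2.10437678, 550.12637389, 974.23031054])}
side {'K': array([[512.0692556 ,   0.        , 321.00624286],
       [  0.        , 512.0692556 , 243.23495558],
       [  0.        ,   0.        ,   1.        ]]), 'R': array([[ 0.95979789, -0.27949391,  0.02590678],
       [-0.10091439, -0.4297186 , -0.89730609],
       [ 0.26192421,  0.85861812, -0.44064796]]), 't': array([-525.8454216 ,   98.38111777, 1027.85309049])}
```

View pics/top0.png

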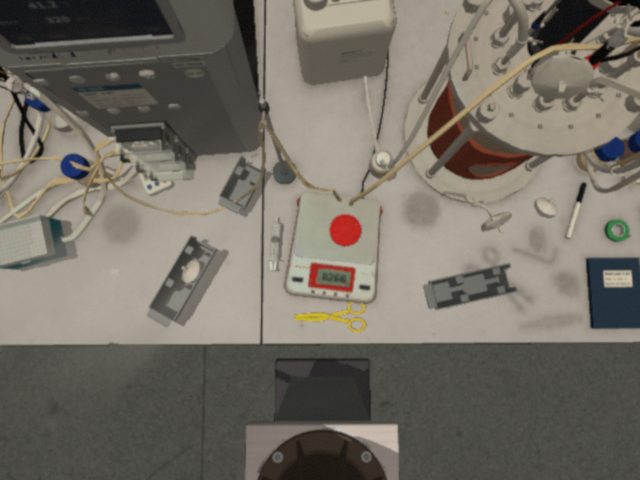

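View pics/side0.png

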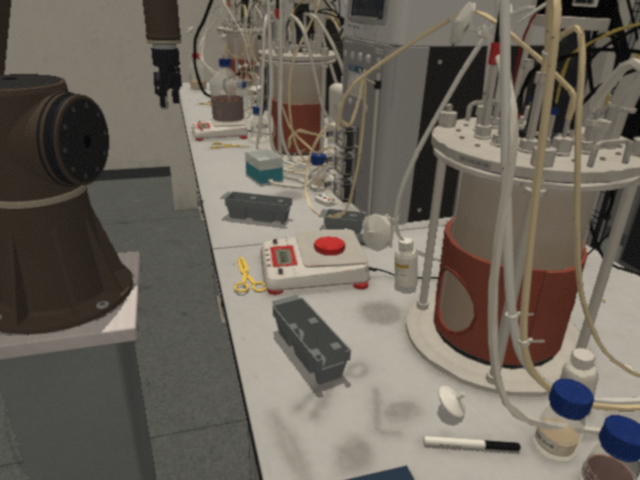

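The top view shows the filled tote at about (187,280), with a white disc in it. The empty tote is at about (468,287), right of the balance. A small short tote at (242,185) is a bystander. I'll zoom in to see which ends are notched.

```bash
cat > h.py <<'E'
import numpy as np
def world(z,u,v,d):
    K,R,t=z['K'],z['R'],z['t']
    pc=np.stack([(u-K[0,2])/K[0,0]*d,(v-K[1,2])/K[1,1]*d,d],-1)
    return (pc-t)@R
E
python3 - <<'E'
import numpy as np,cv2
from h import world
z=np.load('pics/top0.npz');p=z['p'];d=z['d']
a=p[225:335,135:245,::-1];b=p[250:320,415:525,::-1]
b=cv2.copyMakeBorder(b,0,40,0,0,cv2.BORDER_CONSTANT)
s=np.load('pics/side0.npz')['p'][285:395,260:370,::-1]
o=np.hstack([cv2.resize(q,(390,390),interpolation=cv2.INTER_CUBIC) for q in(a,b)])
cv2.imwrite('pics/z0.png',o)
s2=np.load('pics/side0.npz')['p'][180:235,215:300,::-1]
cv2.imwrite('pics/z1.png',np.hstack([cv2.resize(s,(390,390),interpolation=3),cv2.resize(s2,(390,390),interpolation=3)]))
v,u=np.mgrid[:480,:640]
W=world(z,u,v,d)
# bounding boxes of points above the bench
for name,(u0,u1,v0,v1) in dict(filled=(140,240,228,332),empty=(418,522,255,315)).items():
    w=W[v0:v1,u0:u1].reshape(-1,3); w=w[d[v0:v1,u0:u1].ravel()>0]
    print(name,np.percentile(w[:,2],[1,5,20,50,80,95,99]).round(1))
    for lo in(48,52):
        r=w[(w[:,2]>lo)&(w[:,2]<75)]
        c,wh,an=cv2.minAreaRect(r[:,:2].astype(np.float32)); print(lo,len(r),c,wh,an)
        print(cv2.boxPoints((c,wh,an)).round(1).tolist())
E
```

```text
filled [-4.3 -2.8 -1.1  0.9 15.9 55.  59.8]
48 946 (448.08209228515625, 287.0194396972656) (62.10820770263672, 185.4925994873047) 60.7423095703125
[[352.0, 305.29998779296875], [513.7999877929688, 214.60000610351562], [544.2000122070312, 268.79998779296875], [382.29998779296875, 359.3999938964844]]
52 654 (448.1375732421875, 287.0224304199219) (62.06145095825195, 185.5915985107422) 60.959800720214844
[[351.8999938964844, 304.8999938964844], [514.2000122070312, 214.8000030517578], [544.2999877929688, 269.1000061035156], [382.1000061035156, 359.20001220703125]]
empty [-3.4 -2.1 -0.3  2.2 29.6 57.9 60.7]
48 817 (432.9519958496094, -305.1056213378906) (60.05413055419922, 185.47708129882812) 12.290080070495605
[[383.8999938964844, -220.89999389648438], [423.3999938964844, -402.1000061035156], [482.0, -389.29998779296875], [442.6000061035156, -208.10000610351562]]
52 603 (432.9519958496094, -305.1056213378906) (60.05413055419922, 185.47708129882812) 12.290080070495605
[[383.8999938964844, -220.89999389648438], [423.3999938964844, -402.1000061035156], [482.0, -389.29998779296875], [442.6000061035156, -208.10000610351562]]
```

View pics/z0.png

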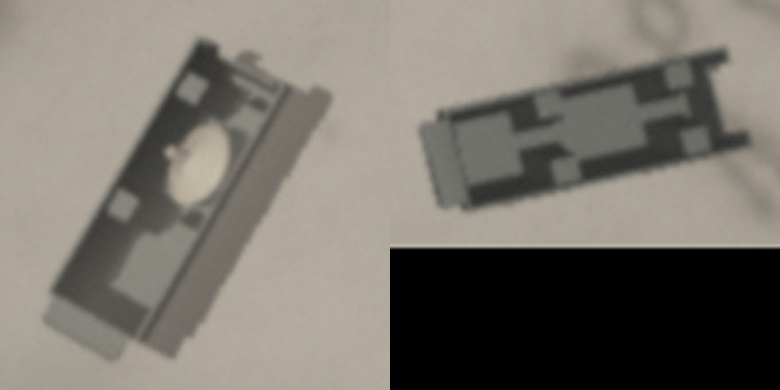

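View pics/z1.png

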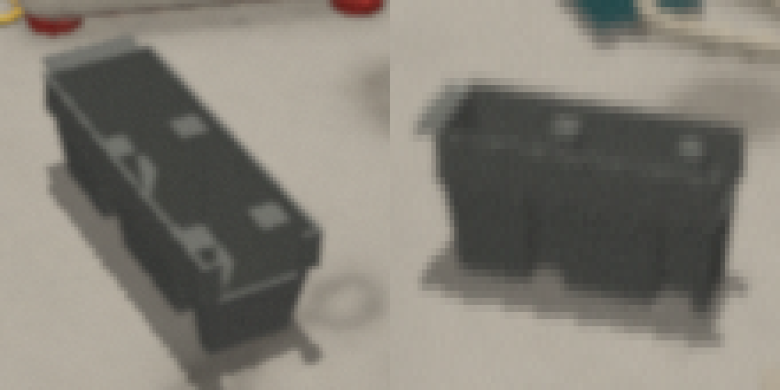

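```bash
python3 - <<'E'
import numpy as np,cv2
from h import world
z=np.load('pics/top0.npz');d=z['d'];v,u=np.mgrid[:480,:640];W=world(z,u,v,d)
print('cam',-z['R'].T@z['t'])
for uu,vv in[(283,172),(262,106),(265,125),(275,145),(340,199),(310,188),(380,160),(360,180),(400,165),(345,230),(240,187)]:
    print(uu,vv,W[vv,uu].round(0))
H=np.zeros((14,26))
for w in W[d>0]:
    i=int((w[0]-300)//40);j=int((600-w[1])//50)
    if 0<=i<14 and 0<=j<26:H[i,j]=max(H[i,j],w[2])
print('cols y=600..-650 by 50')
for i in range(14):print(300+40*i,*H[i].astype(int))
z=np.load('pics/side0.npz');d=z['d'];W=world(z,u,v,d)
m=(d>0)&(W[...,0]>300)&(W[...,0]<620)&(abs(W[...,1])<480)&(W[...,2]>90)
w=W[m];print(len(w));print(w[::max(1,len(w)//25)].round(0))
E
```

```text
cam [ 426.41502647   -3.50637922 1034.37231408]
283 172 [684.  80.  19.]
262 106 [684.  79. 394.]
265 125 [651.  73. 410.]
275 145 [684.  79. 213.]
340 199 [565. -32. 322.]
310 188 [583.  14. 320.]
380 160 [ 686. -122.  104.]
360 180 [670. -89.   0.]
400 165 [ 588. -106.  433.]
345 230 [548. -51.  76.]
240 187 [655. 177.   2.]
cols y=600..-650 by 50
300 5 5 5 5 5 6 3 4 5 5 5 5 6 6 6 4 5 6 5 7 5 5 5 5 6 6
340 4 5 5 5 58 62 60 6 6 5 11 13 13 14 6 5 5 6 5 6 5 5 6 20 19 19
380 4 6 6 5 58 62 62 6 6 5 24 38 41 43 41 5 63 62 62 63 7 6 5 20 21 20
420 5 5 5 5 6 62 62 60 6 5 46 47 45 49 45 6 63 62 46 63 60 6 6 19 19 21
460 81 5 5 6 6 61 60 61 5 26 46 64 63 64 65 6 5 59 62 62 5 6 5 19 20 20
500 82 72 6 5 5 5 62 63 5 26 62 64 81 80 65 5 5 240 238 5 7 8 12 5 16 15
540 82 12 6 190 5 5 60 6 5 26 45 340 362 423 65 4 5 243 246 5 5 5 16 16 18 17
580 80 11 14 205 133 87 54 43 44 5 25 330 76 429 471 471 204 226 14 16 6 41 292 135 6 6
620 33 103 104 201 214 214 5 43 52 241 413 339 63 62 471 510 518 538 537 486 369 35 310 128 5 27
660 90 107 128 209 238 240 240 5 42 238 407 4 4 18 295 367 539 640 594 487 
[... 209 characters left out ...]
7 228 202 0 0 0 0 0 0 491 5 5 5 5 46 366 399 472 487 367 443 368 0 0 0 47
820 195 0 0 0 0 0 0 0 0 415 5 5 4 5 32 364 390 392 427 369 369 368 0 0 0 0
2040
[[ 620. -428.  552.]
 [ 619. -443.  524.]
 [ 619. -445.  501.]
 [ 612. -143.  456.]
 [ 595. -119.  440.]
 [ 592. -109.  427.]
 [ 619. -457.  467.]
 [ 566.  -72.  391.]
 [ 564.  -64.  369.]
 [ 560.  -57.  347.]
 [ 560.  -51.  329.]
 [ 620. -472.  416.]
 [ 619. -479.  408.]
 [ 615.  372.  102.]
 [ 591. -257.  216.]
 [ 534. -285.  226.]
 [ 555. -320.  236.]
 [ 544. -313.  228.]
 [ 535. -297.  217.]
 [ 557. -329.  226.]
 [ 546. -321.  218.]
 [ 534. -303.  206.]
 [ 555. -330.  213.]
 [ 546. -328.  207.]
 [ 547. -330.  203.]
 [ 543. -325.  194.]]
```

```bash
cat > plan.py <<'E'
import numpy as np
def plan(p,R,wps,turn=None):
    """wps: list of (x,y,z,tool yaw turn from start [deg, about tool z], n rows)"""
    R=np.array(R);p=np.array(p);th=0.;X=R[:,0];ang=np.arctan2(X[1],X[0]);rows=[]
    for x,y,z,t,n in wps:
        p0=p.copy();t0=th
        for i in range(1,n+1):
            q=p0+(np.array([x,y,z])-p0)*i/n; dt=(np.radians(t)-t0)/n
            a=ang-th; Xa=np.array([np.cos(a),np.sin(a),0]);Ya=np.array([np.sin(a),-np.cos(a),0])
            d=(q-p)/10
            r=[round(d@Xa,2),round(d@Ya,2),round(-d[2],2),round(dt,3)]
            rows.append(r)
            # follow the rounded rows
            p=p+10*(r[0]*Xa+r[1]*Ya)+np.array([0,0,-10*r[2]]);th+=r[3]
    print(str(rows).replace(' ',''),len(rows),p.round(1),np.degrees(th).round(1))
E
python3 - <<'E'
from rig import arm
from plan import plan
s=arm.state()
plan(s['position'],s['tcp_rot'],[(415,260,220,30,7),(445,0,200,54.6,5),(434.4,-311.9,160,54.6,7)])
E
```

```text
[[np.float64(-4.0),np.float64(-3.54),np.float64(0.15),np.float64(0.075)],[np.float64(-4.25),np.float64(-3.23),np.float64(0.16),np.float64(0.075)],[np.float64(-4.48),np.float64(-2.9),np.float64(0.15),np.float64(0.075)],[np.float64(-4.69),np.float64(-2.56),np.float64(0.15),np.float64(0.075)],[np.float64(-4.87),np.float64(-2.2),np.float64(0.16),np.float64(0.075)],[np.float64(-5.02),np.float64(-1.83),np.float64(0.15),np.float64(0.075)],[np.float64(-5.14),np.float64(-1.45),np.float64(0.16),np.float64(0.075)],[np.float64(-4.52),np.float64(-2.64),np.float64(0.4),np.float64(0.086)],[np.float64(-4.73),np.float64(-2.24),np.float64(0.4),np.float64(0.086)],[np.float64(-4.91),np.float64(-1.82),np.float64(0.4),np.float64(0.086)],[np.float64(-5.04),np.float64(-1.4),np.float64(0.4),np.float64(0.086)],[np.float64(-5.14),np.float64(-0.96),np.float64(0.4),np.float64(0.086)],[np.float64(-4.32),np.float64(-1.09),np.float64(0.57),np.float64(-0.0)],[np.float64(-4.33),np.float64(-1.09),np.float64(0.57),np.float64(-0.0)],[np.float64(-4.32),np.float64(-1.09),np.float64(0.57),np.float64(-0.0)],[np.float64(-4.32),np.float64(-1.09),np.float64(0.57),np.float64(-0.0)],[np.float64(-4.33),np.float64(-1.09),np.float64(0.57),np.float64(-0.0)],[np.float64(-4.32),np.float64(-1.09),np.float64(0.57),np.float64(-0.0)],[np.float64(-4.33),np.float64(-1.09),np.float64(0.58),np.float64(-0.0)]] 19 [ 434.4 -311.9  160. ] 54.7
```

```bash
sed -i 's/r=\[round(d@Xa,2),round(d@Ya,2),round(-d\[2\],2),round(dt,3)\]/r=[round(float(k),2+(j==3)) for j,k in enumerate((d@Xa,d@Ya,-d[2],dt))]/' plan.py
python3 -m jog '[[-4.0,-3.54,0.15,0.075],[-4.25,-3.23,0.16,0.075],[-4.48,-2.9,0.15,0.075],[-4.69,-2.56,0.15,0.075],[-4.87,-2.2,0.16,0.075],[-5.02,-1.83,0.15,0.075],[-5.14,-1.45,0.16,0.075],[-4.52,-2.64,0.4,0.086],[-4.73,-2.24,0.4,0.086],[-4.91,-1.82,0.4,0.086],[-5.04,-1.4,0.4,0.086],[-5.14,-0.96,0.4,0.086],[-4.32,-1.09,0.57,0],[-4.33,-1.09,0.57,0],[-4.32,-1.09,0.57,0],[-4.32,-1.09,0.57,0],[-4.33,-1.09,0.57,0],[-4.32,-1.09,0.57,0],[-4.33,-1.09,0.58,0],[0,0,0,0]]' 8.54
python3 - <<'E'
from rig import arm
from plan import plan
import numpy as np
s=arm.state()
R=s['tcp_rot'];print(s['position'],np.degrees(np.arctan2(R[1,1],R[0,1])),s['joints'])
plan(s['position'],s['tcp_rot'],[(434.4,-311.9,70,0,3),(434.4,-311.9,27,0,2)])
E
```

```text
time: 2.6
position: [434.2, -314.2, 159.8]
tcp_rot: [[-0.209, 0.978, -0.0], [0.978, 0.209, -0.0], [-0.0, -0.0, -1.0]]
force: [-0.1, 0.6, 0.5]
gripper_width: 85.3
[ 434.20103202 -314.23228995  159.83313675] 12.044311083494534 [-6.82833462e-01  4.11204630e-01  1.93018702e+00 -3.73081011e-04
  8.00177929e-01 -8.92786488e-01]
[[0.07,0.02,2.99,0.0],[0.08,0.03,3.0,0.0],[0.07,0.02,2.99,0.0],[0.0,-0.0,2.15,0.0],[0.0,-0.0,2.15,0.0]] 5 [ 434.4 -311.9   27. ] 0.0
```

```bash

python3 -m jog '[[0.08,0.02,3.0,0],[0.08,0.02,3.0,0],[0.07,0.02,3.0,0],[0,0,2.15,0],[0,0,2.15,0],[0,0,0,0],[0,0,0,0]]' 8.54
python3 - <<'E'
from rig import arm
import numpy as np,cv2
s=arm.state(); print(s['position'],s['force'])
p,d=arm.get_image('side');cv2.imwrite('pics/s1.png',cv2.resize(p[200:420,220:420,::-1],(600,600)))
E
```

```text
time: 3.48
position: [434.8, -309.0, 28.1]
tcp_rot: [[-0.212, 0.977, 0.0], [0.977, 0.212, -0.0], [-0.0, 0.0, -1.0]]
force: [-0.4, -0.1, -0.2]
gripper_width: 85.6
[ 434.83929286 -309.03914148   28.09896569] [-0.38128263 -0.12008659 -0.23707102]
```

View pics/s1.png

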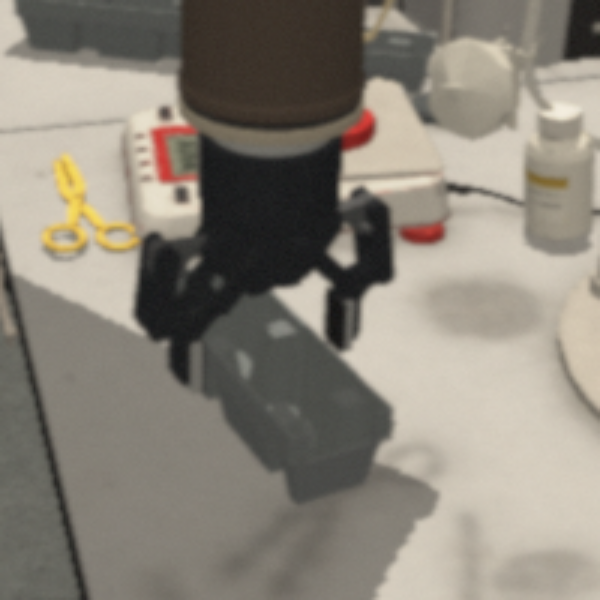

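Both fingers straddle the rim band, near finger at about (185,365), far one at about (340,330). I'll close now.

```bash

python3 -m jog '[[0,0,0,0],[0,0,0,0],[0,0,0,0],[0,0,0,0],[0,0,0,0],[0,0,0,0]]' 5 45
python3 -m jog '[[0,0,-1.0,0],[0,0,-2.5,0],[0,0,-3.0,0],[0,0,-3.0,0],[0,0,-2.5,0],[0,0,0,0]]'
python3 - <<'E'
from rig import arm
import numpy as np,cv2
from plan import plan
s=arm.state(); print(s['position'],s['force'],s['joints'])
p,d=arm.get_image('side');cv2.imwrite('pics/s2.png',cv2.resize(p[160:380,220:420,::-1],(600,600)))
plan(s['position'],s['tcp_rot'],[(440,-200,150,25,4),(448,0,150,75,6),(452,180,140,119,5),(454.2,283.6,140,131.3,3)])
E
```

```text
time: 4.28
position: [434.9, -309.5, 28.4]
tcp_rot: [[-0.211, 0.977, 0.001], [0.977, 0.211, -0.001], [-0.001, 0.001, -1.0]]
force: [-1.8, 1.7, 11.1]
gripper_width: 59.0
time: 5.03
position: [435.5, -310.0, 149.6]
tcp_rot: [[-0.211, 0.977, 0.003], [0.977, 0.211, -0.002], [-0.003, 0.002, -1.0]]
force: [-0.2, -0.5, -1.6]
gripper_width: 59.2
[ 435.53903034 -310.02216221  149.64469119] [-0.22859199 -0.51420935 -1.5502216 ] [-6.75306708e-01  4.22094320e-01  1.94518205e+00 -2.15480684e-05
  7.70501189e-01 -8.88280647e-01]
[[2.66,0.69,-0.01,0.109],[2.73,0.4,-0.01,0.109],[2.75,0.09,-0.01,0.109],[2.75,-0.2,-0.01,0.109],[3.28,-0.61,0.0,0.145],[3.16,-1.07,0.0,0.145],[2.97,-1.52,0.0,0.145],[2.71,-1.93,0.0,0.145],[2.42,-2.31,0.0,0.145],[2.05,-2.63,0.0,0.145],[1.73,-3.16,0.2,0.154],[1.22,-3.39,0.2,0.154],[0.69,-3.53,0.2,0.154],[0.13,-3.6,0.2,0.154],[-0.41,-3.57,0.2,0.154],[-0.93,-3.33,0.0,0.072],[-1.16,-3.25,0.0,0.072],[-1.39,-3.16,0.0,0.072]] 18 [454.2 283.6 140. ] 131.3
```

View pics/s2.png

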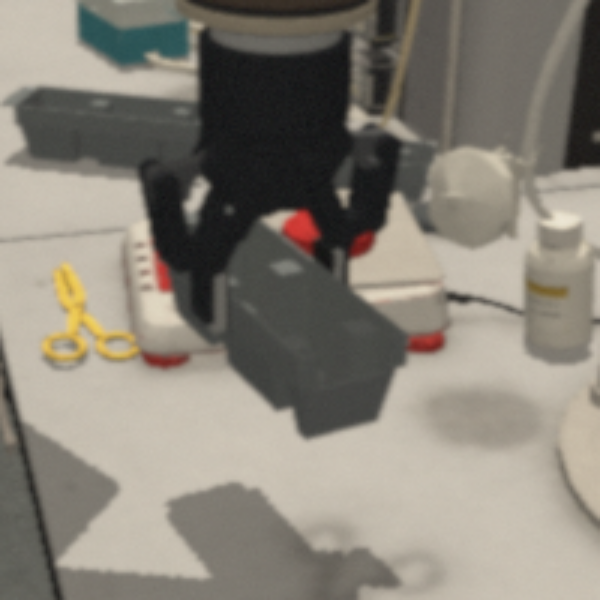

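The tote is held level, and the force shows a tote's weight. Now I'll carry and turn it.

```bash

python3 -m jog '[[2.66,0.69,0,0.109],[2.73,0.4,0,0.109],[2.75,0.09,0,0.109],[2.75,-0.2,0,0.109],[3.28,-0.61,0,0.145],[3.16,-1.07,0,0.145],[2.97,-1.52,0,0.145],[2.71,-1.93,0,0.145],[2.42,-2.31,0,0.145],[2.05,-2.63,0,0.145],[1.73,-3.16,0.2,0.154],[1.22,-3.39,0.2,0.154],[0.69,-3.53,0.2,0.154],[0.13,-3.6,0.2,0.154],[-0.41,-3.57,0.2,0.154],[-0.93,-3.33,0,0.072],[-1.16,-3.25,0,0.072],[-1.2,-3.2,0,0.072],[0,0,0,0],[0,0,0,0]]'
python3 - <<'E'
from rig import arm
import numpy as np,cv2
from h import world
s=arm.state(); R=s['tcp_rot'];print(s['position'],s['force'],s['joints'],np.degrees(np.arctan2(R[1,0],R[0,0])))
p,d=arm.get_image('top');np.savez('pics/top1.npz',p=p,d=d,**arm.camera_params('top'))
q,e=arm.get_image('side');np.savez('pics/side1.npz',p=q,d=e,**arm.camera_params('side'))
o=np.hstack([cv2.resize(p[200:350,110:260,::-1],(400,400),interpolation=3),cv2.resize(q[110:240,200:330,::-1],(400,400),interpolation=3)])
cv2.imwrite('pics/c1.png',o)
E
```

```text
time: 7.58
position: [454.3, 283.3, 136.6]
tcp_rot: [[0.874, -0.486, -0.002], [-0.486, -0.874, -0.001], [-0.001, 0.002, -1.0]]
force: [0.0, -1.3, -1.6]
gripper_width: 59.2
[454.33435395 283.27086385 136.56513974] [ 0.04800459 -1.27111549 -1.58043285] [ 5.00960817e-01  4.44391486e-01  1.94933056e+00 -1.55980025e-04
  7.49879832e-01  2.57890204e+00] -29.050765475498093
```

View pics/c1.png

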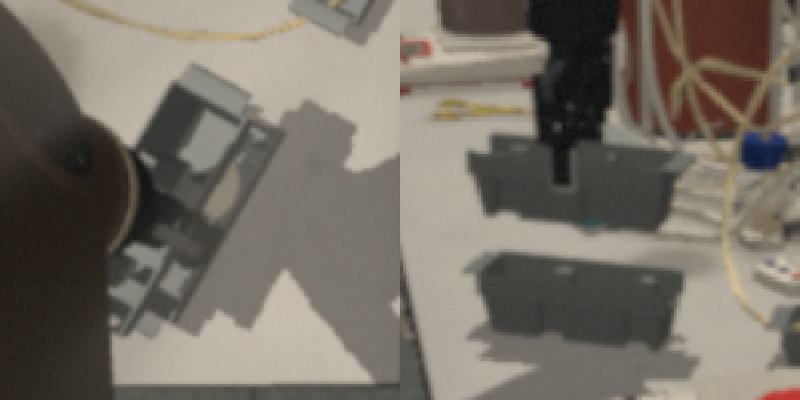

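The held tote's lip points away from the robot, over the filled tote's notched end, which is the correct way round. I'll measure both in the filled-tote frame.

```bash
python3 - <<'E'
import numpy as np,cv2
from h import world
v,u=np.mgrid[:480,:640]
def cloud(f):
    z=np.load(f);d=z['d'];W=world(z,u,v,d);return W[d>0]
yaw=np.radians(-29.05);c=np.array([454.2,283.6])
A=np.array([[np.cos(yaw),np.sin(yaw)],[-np.sin(yaw),np.cos(yaw)]])
def L(w):
    q=w.copy();q[:,:2]=(w[:,:2]-c)@A.T;return q
for f in('top0','side0','top1','side1'):
    w=L(cloud(f'pics/{f}.npz')); m=(abs(w[:,0])<130)&(abs(w[:,1])<50)
    w=w[m]
    for nm,lo,hi in(('filled',50,70),('held',128,180)):
        r=w[(w[:,2]>lo)&(w[:,2]<hi)]
        if len(r)<20: continue
        print(f,nm,len(r),'z',np.percentile(r[:,2],[2,50,98]).round(1))
        for x0 in range(-105,110,15):
            k=r[(r[:,0]>=x0)&(r[:,0]<x0+15)]
            if len(k)>3: print('  ',x0,len(k),k[:,1].min().round(1),k[:,1].max().round(1),k[:,0].min().round(1),k[:,0].max().round(1),k[:,2].max().round(0))
E
```

```text
top0 filled 825 z [50.2 56.7 61.7]
   -105 114 -25.0 24.8 -99.8 -90.0 62.0
   -90 161 -30.6 30.6 -89.9 -75.4 63.0
   -75 42 -30.7 30.3 -75.0 -60.0 62.0
   -60 41 -30.4 30.6 -59.9 -45.3 62.0
   -45 39 -30.8 29.9 -44.8 -30.7 63.0
   -30 94 -31.0 29.8 -30.0 -15.0 61.0
   -15 44 -30.9 31.1 -14.8 -0.5 62.0
   0 37 -30.3 30.9 0.4 14.9 61.0
   15 37 -30.5 29.8 15.3 29.6 61.0
   30 37 -31.0 30.2 30.0 44.8 63.0
   45 86 -30.2 29.9 45.1 60.0 62.0
   60 53 -30.9 30.8 60.2 74.6 61.0
   75 40 -30.3 29.4 75.2 85.8 63.0
side0 filled 386 z [50.1 54.2 57.6]
   -105 18 -26.9 20.7 -99.3 -90.8 58.0
   -90 53 -32.1 33.9 -90.0 -75.3 58.0
   -75 27 -32.2 33.2 -74.7 -60.4 58.0
   -60 25 -32.1 31.2 -59.8 -45.3 57.0
   -45 27 -32.2 33.1 -44.6 -32.0 58.0
   -30 30 -31.5 32.5 -29.6 -15.8 59.0
   -15 31 -31.8 33.6 -14.2 -1.2 58.0
   0 30 -33.6 34.7 0.6 14.7 58.0
   15 30 -32.9 34.0 15.5 29.9 57.0
   30 28 -34.6 33.2 30.0 44.6 57.0
   45 30 -32.7 31.5 45.5 59.9 57.0
   60 28 -30.0 32.8 60.5 74.7 57.0
   75 29 -33.7 30.4 75.0 86.5 57.0
top1 filled 277 z [50.1 57.4 62.1]
   -105 39 -24.8 -8.3 -99.6 -90.4 62.0
   -9
[... 1268 characters left out ...]
 29 -32.1 37.1 15.1 29.5 58.0
   30 28 -35.1 33.9 30.0 44.0 57.0
   45 29 -35.3 31.3 45.0 58.7 58.0
   60 29 -32.9 33.3 60.5 74.9 57.0
   75 28 -34.3 31.2 76.3 87.5 58.0
side1 held 1326 z [129.3 154.5 175.7]
   -90 65 -33.7 32.5 -86.4 -75.2 166.0
   -75 116 -34.0 33.1 -74.9 -60.2 165.0
   -60 92 -33.9 29.8 -59.9 -45.0 166.0
   -45 99 -34.9 30.1 -44.9 -30.3 165.0
   -30 74 -33.8 -21.1 -29.5 -15.1 165.0
   -15 100 -47.7 33.2 -14.5 -0.1 179.0
   0 192 -48.5 40.6 0.1 14.9 180.0
   15 106 -36.0 30.0 15.0 30.0 176.0
   30 113 -36.5 31.6 30.4 44.9 166.0
   45 114 -36.2 32.3 45.3 60.0 166.0
   60 109 -34.9 32.3 60.0 75.0 167.0
   75 112 -33.9 32.0 75.0 89.7 166.0
   90 34 -26.4 19.3 90.0 101.4 166.0
```

```bash

python3 -m jog '[[0,-0.06,1.0,0],[0,-0.06,1.5,0],[0,0,1.2,0],[0,0,0.8,0],[0,0,0.4,0],[0,0,0.2,0],[0,0,0.2,0],[0,0,0,0]]'
python3 - <<'E'
from rig import arm
s=arm.state();print(s['position'],s['force'],s['ft_torque'])
E
```

```text
time: 8.68
position: [455.8, 285.0, 84.6]
tcp_rot: [[0.874, -0.487, 0.0], [-0.487, -0.874, 0.0], [0.0, -0.0, -1.0]]
force: [-0.1, -0.1, -1.9]
gripper_width: 59.3
[455.83230023 284.9796543   84.61736944] [-0.05343712 -0.06561424 -1.93787343] [-0.04484732 -0.05341573 -0.02155616]
```

```bash

python3 -m jog '[[0,0.04,0.2,0],[0,0,0.15,0],[0,0,0.12,0],[0,0,0.1,0],[0,0,0,0],[0,0,0,0]]'
python3 - <<'E'
from rig import arm
import numpy as np,cv2
s=arm.state();print(s['position'],s['force'],s['ft_torque'])
q,e=arm.get_image('side');np.savez('pics/side2.npz',p=q,d=e,**arm.camera_params('side'))
cv2.imwrite('pics/c2.png',cv2.resize(q[130:250,200:320,::-1],(600,600),interpolation=3))
E
```

```text
time: 9.43
position: [455.6, 284.6, 78.8]
tcp_rot: [[0.874, -0.487, 0.0], [-0.487, -0.874, 0.0], [0.0, -0.0, -1.0]]
force: [0.3, 0.0, -1.5]
gripper_width: 59.4
[455.571773   284.57215156  78.80199435] [ 0.26972231  0.04724097 -1.45223141] [ 0.01284943  0.00120441 -0.01775478]
```

View pics/c2.png

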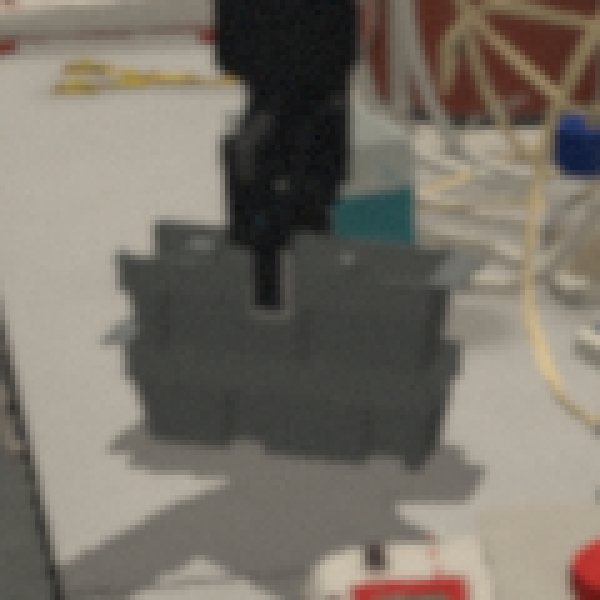

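The tote is inside the other's rim, level and just short of contact: TCP 78.8 mm, and the force is still the free weight. I'll ease it down to contact.

```bash

python3 -m jog '[[0,0,0.05,0],[0,0,0.05,0],[0,0,0,0],[0,0,0,0]]'
python3 - <<'E'
from rig import arm
s=arm.state();print(s['position'],s['force'],s['ft_torque'])
E
```

```text
time: 9.98
position: [455.7, 284.6, 78.4]
tcp_rot: [[0.874, -0.487, 0.0], [-0.487, -0.874, 0.0], [0.0, -0.0, -1.0]]
force: [-2.3, -1.2, 11.9]
gripper_width: 59.6
[455.678276   284.63209026  78.41419853] [-2.27230298 -1.22368427 11.86452713] [-0.37692533  0.51403782 -0.05799241]
```

Contact came at TCP 78.4, which is the ledge height of 50 mm. I'll ease the pressure, then release and back off.

```bash

python3 -m jog '[[0,0,-0.04,0],[0,0,0,0]]' - 20
python3 -m jog '[[0,0,0,0],[0,0,0,0],[0,0,0,0],[0,0,0,0],[0,0,0,0]]' 8.54
python3 -m jog '[[0,0,-1.5,0],[0,0,-3,0],[0,0,-4,0],[0,0,-4,0],[0,0,-4,0],[0,0,-4,0],[0,0,0,0],[0,0,0,0]]'
```

```text
time: 10.22
position: [455.6, 284.6, 78.4]
tcp_rot: [[0.874, -0.487, 0.0], [-0.487, -0.874, 0.0], [0.0, -0.0, -1.0]]
force: [-0.9, -0.8, 6.3]
gripper_width: 59.2
time: 10.85
position: [455.6, 284.6, 78.2]
tcp_rot: [[0.874, -0.487, 0.0], [-0.487, -0.874, -0.0], [0.0, 0.0, -1.0]]
force: [0.7, -1.1, -0.0]
gripper_width: 85.1
time: 11.85
position: [455.2, 284.4, 283.5]
tcp_rot: [[0.874, -0.487, 0.0], [-0.487, -0.874, 0.0], [0.0, -0.0, -1.0]]
force: [0.2, -0.4, -0.3]
gripper_width: 85.8
```

```bash

python3 -m jog '[[-2.4,-4.4,0,0],[-2.4,-4.4,0,0],[-2.4,-4.4,0,0],[-2.4,-4.4,0,0],[0,0,0,0],[0,0,0,0]]'
python3 - <<'E'
from rig import arm
import numpy as np,cv2
from h import world
out=[]
v,u=np.mgrid[:480,:640]
yaw=np.radians(-29.05);c=np.array([454.2,283.6]);A=np.array([[np.cos(yaw),np.sin(yaw)],[-np.sin(yaw),np.cos(yaw)]])
for n in('top','side'):
    p,d=arm.get_image(n);z=arm.camera_params(n)
    W=world(z,u,v,d)[d>0];W[:,:2]=(W[:,:2]-c)@A.T
    w=W[(abs(W[:,0])<115)&(abs(W[:,1])<45)]
    for lo,hi in((50,64),(98,118)):
        r=w[(w[:,2]>lo)&(w[:,2]<hi)]
        if len(r)>20:
            print(n,lo,len(r),cv2.minAreaRect(r[:,:2].astype(np.float32)),r[:,:2].min(0),r[:,:2].max(0))
    r=w[(w[:,2]>104)&(w[:,2]<118)]
    if n=='top':
        for q in((r[:,0]<-60),(r[:,0]>60),(r[:,1]<-25),(r[:,1]>25)): print('z',np.percentile(r[q,2],[50,95]).round(1))
    out.append(p[(slice(200,350),slice(110,260)) if n=='top' else (slice(120,250),slice(200,330))][...,::-1])
cv2.imwrite('pics/f.png',np.hstack([cv2.resize(o,(400,400),interpolation=3) for o in out]))
E
```

```text
time: 12.6
position: [456.7, 484.4, 281.8]
tcp_rot: [[0.874, -0.486, -0.002], [-0.486, -0.874, -0.002], [-0.001, 0.003, -1.0]]
force: [1.1, -0.4, 0.1]
gripper_width: 85.1
top 50 1386 ((-7.0276031494140625, -4.176708221435547), (54.99834442138672, 185.9512939453125), 88.88462829589844) [-99.62805045 -30.9549664 ] [85.45676982 24.91348172]
top 98 1023 ((7.9356842041015625, 0.23957443237304688), (185.1072998046875, 61.280941009521484), 0.09120719879865646) [-84.66577792 -30.40148266] [100.47710629  30.98963885]
z [108.1 111.2]
z [108.4 111.3]
z [108.2 111.2]
z [107.5 110.5]
side 50 424 ((-5.663490295410156, -3.061725616455078), (185.64491271972656, 64.72476959228516), 0.5229674577713013) [-98.36095045 -35.29132559] [86.91413287 30.05547062]
side 98 496 ((8.446151733398438, 0.069793701171875), (71.92547607421875, 186.8917236328125), 88.08985137939453) [-83.98692456 -35.25017344] [101.63126507  38.94120424]
```

View pics/f.png

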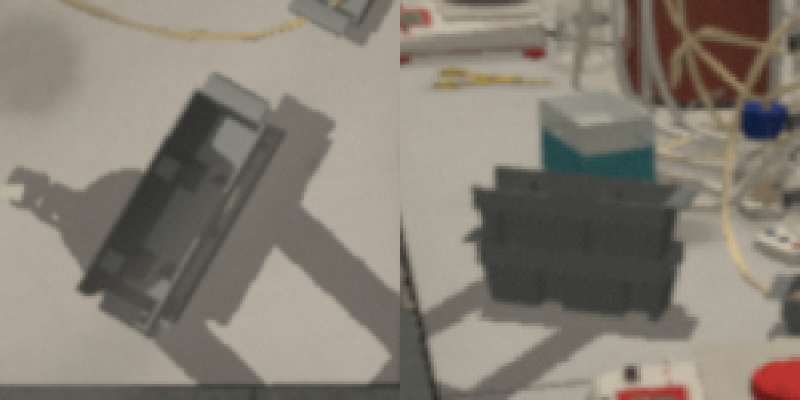

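The stack is aligned within about 1 mm and 0.1°. The upper rim reads 50 mm above the lower one, level all round, and the lower tote has not moved.

```bash
python3 - <<'E'
from rig import arm
print(arm.state()['dq']); arm.sign_off()
E
```

```text
[-0.00541101 -0.00882006 -0.00449139  0.00098871  0.00010367  0.0010847 ]
the job is handed in; nothing more can be done
```

The empty tote now stands on the filled one, with its notched end over the other's lipped end. I handed the job in at about 12.7 s with the gripper open and clear.

I gripped it across the middle of the rim, carried it in front of the stand and above the balance, turned it about 131°, and lowered it. It made contact at exactly the ledge height, so it rests on the ledges and has not nested.

Last checks:
- **Alignment:** the top camera puts the two totes' centres within about 1 mm and 0.1° of each other.
- **Height and level:** the upper rim reads 50 mm above the lower one, and its rim heights agree within 1 mm all round.
- **Filled tote:** it has not moved, within the 1 mm or so I can measure.
- **Forces:** the highest wrist reading I saw was about 12 N.
- **Disagreement:** the side camera gave noisier extents, up to about 5 mm more in width, probably from its shallow view. Its rim centres still matched the top camera's within about 1.5 mm.

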